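Clamp the blue board to the click

ROBOT

A 6-joint arm with a two-finger parallel gripper is mounted at the origin on the work surface. World frame = base frame: x ahead of the robot, y to its left, z up, the work surface at z = 0. Lengths are in m, angles in degrees, forces in N, time in s.
With the tool pointing down it reaches from about 0.35 to 0.975 m from the base axis. Payload 7.1 kg.
Tool frame: the origin (TCP) lies at the very end of the fingers, on their centre line; the grasp point (between the pads) lies 19 mm behind it; z points along the fingers, y is the line along which they close (so a half turn about z gives the same grasp; the last joint's range is limited). The gripper opens to 88 mm and grips with 3 to 60 N. Pads are 20 mm wide; open, the fingers measure 115 mm over their backs; the gripper's body (75 mm by 178 mm) begins 61 mm behind the grasp point.
Start: joints at [71.448, 24.242, 93.386, -0, 62.372, -1.089], TCP at [0.188, 0.596, 0.223] pointing down, gripper open.
Joint ranges: [-172.04, 172.04], [-51.8, 120.97], [4.93, 147.93], [-75.15, 255.16], [6.16, 154.13], [-145.62, 145.62]. Speed limits (degrees/s): [136.94, 136.94, 172.46, 180, 180, 180].

INTERFACE

Orientations are given as a 3x3 rotation matrix whose columns are the frame's x, y, z axes.
In Python, from plant import robot, imaging gives the robot as it stands.
- The arm moves only by the shell command python3 -m pendant 'ROWS'. ROWS is JSON, a list that holds one entry, the list of rows, each a list of 5 numbers: the shift along the tool's x, y, z in m, then the turn about the tool's z in degrees, then the closure, from -1 (fully open) to 1 (shut). In form: [[[x, y, z, turn, claw], ...]]. A call has 1 to 8 rows; each row is the pose to reach, as a shift and turn from the pose commanded when the call began, along the tool's axes at that moment; what a row does not reach only later rows make up. A row lasts 1/8 s, in which the tool goes at most 62.5 mm and 10.7 degrees, less where a joint would pass 70% of its speed; a pose out of reach is approached as far as the arm can. A call with a gripper value outside its range is refused whole. The fingers move at their own pace and stop on an object; the grip force is fixed at half the most. Time passes only in rows, so rows that repeat a pose let the fingers close. It gives the time, the measured TCP pose, the force, the opening and the grip force at its end, in the units of the state.
- robot.state(): the state, without advancing time (a new reading comes with each control period).
- imaging.capture(name): name is "scene" or "top"; returns a dict with "pixels" (384x512x3 uint8, blue, green, red), "intrinsics" (3x3 intrinsics, pixels), "pose" (4x4, takes a point from camera to world coordinates). Camera axes: x right, y up, looking along -z (the intrinsics and any distortion apply to the point x, -y, -z); pixel columns grow to the right and rows downward; lengths in m; the calibration is good to about 2 mm. A picture is of the moment at which its call begins. There is no depth.
- robot.job_done(): hands the job in; it is judged then, once.
The state is a dict: "clock": time; "joint_pos": joint angles; "qd": joint speeds; "joint_efforts": joint torques, N m; "eef_pos": TCP position; "orientation": TCP orientation; "force": force on the tool from outside, world axes, zero at the start; "moment": the same for the moment, N m; "gripper_width": opening from 0.0 (shut) to 1.0 (fully open); "finger_force": force on a finger pad.
Only numpy, scipy, OpenCV 4.12 (cv2) and the standard library are available. Lean on these libraries where they do the work, as an engineer would, in place of code of your own. Each camera call takes 0.05 s, during which the arm holds its last target. There are 200 camera calls.

TASK

Two board clamps stand on the electronics bench, one holding a blue circuit board and the other a green one. Clamp the blue board: turn the orange torque cap on top of its clamp clockwise (seen from above) until the foot is fully down on the board, and on until the slip clutch in the cap has clicked over by at least 15 degrees, then let go. Do not turn the cap of the clamp with the green board.

Things in the scene. Friction and masses are not known exactly. Their poses are not given: they have to be found in the camera images.
- clamp_screw (a joint): Screw of the clamp holding the BLUE board; drives its foot down 6 mm per rad. Seen as a dark steel collar (48 mm diameter) with a white line, right under the orange cap. Rad, growing clockwise from above: 0 open, 0.90 the stop, foot down on the board (white line then points along the red line on the clamp's arm). Starts at 0.15 to 0.45. Takes 0.04 N m to turn and stays where left.
- clamp_clutch (a joint): Slip clutch between that screw and its cap: rad the cap has turned clockwise (from above) relative to the collar. 0 at the start, white lines of cap and collar in one line. The cap carries the screw to its stop; then the clutch slips at 0.14 N m (steady friction, silent, no end stop, no spring back): the cap turns on, the collar stands, the lines part. Cap height never changes.
- clamp_cap (a point): Grip point on the axis of the orange cap over the BLUE board (90 x 70 mm). The cap is an upright round fluted knob, 34 mm diameter, 36 mm high; this point is 12 mm below its flat top, 90 mm above the table. Below this point: collar top 26 mm, clamp arm top 34 mm; nothing on the clamp is higher than the cap. The clamp is a fixed aluminium C-frame on a dark 104 x 150 mm base.
- other_mark (a point): Outer end of the white line on top of the orange cap of the other, identical clamp, the one with the GREEN board: 15 mm from that cap's vertical axis, 102 mm above the table. It must stay where it is (that cap is not to be turned).

How it is judged:
By the outcome, as a careful person would: the job done as asked, in the order asked, and still so for the second after the job is handed in, with the robot touching nothing.
It also fails if it takes over 32 s, if anything falls off the work surface, if the arm or the gripper's body presses on something with over 40 N, if the wrist force passes 120 N, or if a joint passes its speed limit or range.

## Working session

There is one attempt and no reset: what is moved stays moved. The work goes in short steps, Python scripts to look and compute and a shell command to move; the robot and the scene stay as the last step left them, time stands still between calls to the robot, and variables do not carry over. Pictures are saved under pics/ and viewed, at most 10 in all, crops included, and the job is handed in when it is done.

```bash
ls; mkdir -p pics; python3 - <<'E'
from plant import robot, imaging
import cv2,numpy as np
s=robot.state();print(s)
for n in("scene","top"):
    c=imaging.capture(n);cv2.imwrite(f"pics/{n}0.png",c["pixels"]);print(n,c["intrinsics"],c["pose"],[k for k in c])
E
```

```text
pics
{'clock': 0.0, 'joint_pos': array([ 7.14463525e+01,  2.42837173e+01,  9.34303168e+01, -1.25811724e-04,
        6.23709444e+01, -1.09039668e+00]), 'qd': array([-0.0618128 ,  0.07296303,  0.03369962,  0.02003866,  0.17004552,
       -0.05673779]), 'joint_efforts': array([ 1.58884999e-03, -5.44622469e+01, -2.73659241e+01,  6.44513383e-02,
        2.28222547e-02, -1.07462909e-04]), 'eef_pos': array([0.18738211, 0.59568519, 0.22191712]), 'orientation': array([[-9.53909925e-01,  3.00092708e-01, -4.70084153e-04],
       [ 3.00093075e-01,  9.53908889e-01, -1.40668797e-03],
       [ 2.62806512e-05, -1.48292261e-03, -9.99998900e-01]]), 'force': array([-0.89767657, -0.84129516, -0.09891969]), 'moment': array([-0.01435771,  0.01314791,  0.02107507]), 'finger_force': 0.0, 'gripper_width': 0.9941317972124496}
scene [[386.95305984   0.         247.12537787]
 [  0.         386.95305984 195.46597447]
 [  0.           0.           1.        ]] [[-0.91153591 -0.21901966  0.34804119  0.83217652]
 [ 0.41103817 -0.51047613  0.75528918  0.60924486]
 [ 0.01224354  0.83153143  0.55534276  0.57915293]
 [ 0.          0.          0.          1.        ]] ['pixels', 'intrinsics', 'pose']
top [[424.3079969    0.         260.01125696]
 [  0.         424.3079969  193.69816791]
 [  0.           0.           1.        ]] [[ 0.01501504  0.99640274 -0.08340346  0.45517603]
 [-0.99988228  0.01522606  0.00189453 -0.01365   ]
 [ 0.00315762  0.08336519  0.99651406  1.14092107]
 [ 0.          0.          0.          1.        ]] ['pixels', 'intrinsics', 'pose']
```

View pics/scene0.png

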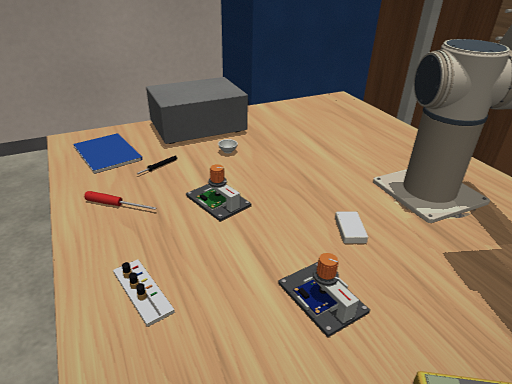

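View pics/top0.png

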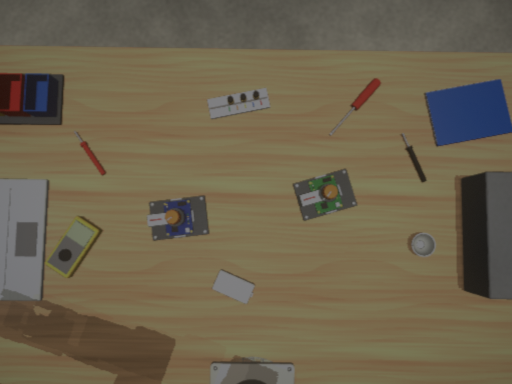

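The scene view shows the blue-board clamp cap at about (327,267) and the green one at (217,174). In the top view, blue is at (173,217) and green at (331,191).

```bash
cat > h.py <<'E'
import cv2,numpy as np
from plant import robot, imaging
def ray(c,u,v,z):
    K,T=c["intrinsics"],c["pose"]
    d=np.linalg.inv(K)@[u,v,1]; d=T[:3,:3]@[d[0],-d[1],-d[2]]; o=T[:3,3]
    return o+d*(z-o[2])/d[2]
def proj(c,p):
    T=c["pose"];q=T[:3,:3].T@(np.array(p)-T[:3,3]);q=c["intrinsics"]@[q[0],-q[1],-q[2]];return q[:2]/q[2]
def orange(c):
    h=cv2.cvtColor(c["pixels"],cv2.COLOR_BGR2HSV)
    m=cv2.inRange(h,(5,165,90),(14,255,255))
    m=cv2.morphologyEx(m,cv2.MORPH_CLOSE,np.ones((3,3)))
    n,l,st,ce=cv2.connectedComponentsWithStats(m)
    return [(st[i].tolist(),ce[i].round(2)) for i in range(1,n) if st[i][4]>60]
def crop(c,u,v,r,k,f):
    p=c["pixels"][int(v)-r:int(v)+r,int(u)-r:int(u)+r]
    cv2.imwrite(f,cv2.resize(p,None,fx=k,fy=k,interpolation=cv2.INTER_CUBIC))
E
python3 - <<'E'
from h import *
ims=[]
for n,uv in(("top",(173,217)),("scene",(327,272))):
    c=imaging.capture(n)
    for st,ce in orange(c): print(n,st,ce,[ray(c,*ce,z).round(4) for z in(.102,.084)])
    u,v=uv;p=c["pixels"][v-25:v+25,u-25:u+25];ims.append(cv2.resize(p,(390,390),interpolation=cv2.INTER_CUBIC))
cv2.imwrite("pics/crop0.png",np.hstack(ims))
E
```

```text
scene [210, 165, 14, 18, 219] [216.71 173.26] [array([ 0.5611, -0.1572,  0.102 ]), array([ 0.5508, -0.1861,  0.084 ])]
scene [317, 253, 21, 27, 444] [326.95 265.63] [array([0.4956, 0.2173, 0.102 ]), array([0.4829, 0.2025, 0.084 ])]
```

View pics/crop0.png

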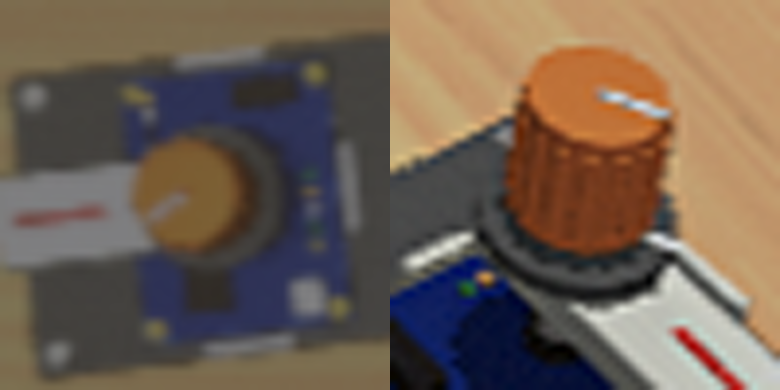

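The crop shows the blue clamp's cap top centre at about (171.7,216.7) in top and (328.5,259.4) in scene. The cap's white line is roughly 25–30° short of the red line, going clockwise. Next I work out the axis and the move.

```bash
python3 - <<'E'
from h import *
a=imaging.capture("top");b=imaging.capture("scene")
pa=ray(a,171.4,216.4,.102);pb=ray(b,328.2,259.0,.102);print(pa,pb)
# white line on cap top (top & scene), red line on arm
f=lambda p,q:np.degrees(np.arctan2(*(q-p)[[1,0]]))
print("white top",f(pa,ray(a,148+150/7.8,192+217/7.8,.102)),"scene",f(pb,ray(b,302+278/7.8,247+113/7.8,.102)))
print("red top",f(ray(a,148+105/7.8,192+211/7.8,.056),ray(a,148+15/7.8,192+219/7.8,.056)),"scene",f(ray(b,302+285/7.8,247+330/7.8,.056),ray(b,302+350/7.8,247+388/7.8,.056)))
s=robot.state();R=s["orientation"];p=(pa+pb)/2
print(p,"tool shift",R.T@(np.array([p[0],p[1],.071])-s["eef_pos"]), "hover",R.T@(np.array([p[0],p[1],.2])-s["eef_pos"]))
E
```

```text
[0.48313658 0.20012586 0.102     ] [0.48394376 0.2040512  0.102     ]
white top 130.62480731010882 scene 134.26575148070435
red top 95.94900453558444 scene 99.12832467337964
[0.48354017 0.20208853 0.102     ] tool shift [-0.40061737 -0.28684327  0.1515507 ] hover [-0.40061802 -0.28691375  0.02255072]
```

```bash
python3 -m pendant '[[[-0.06,-0.04,0.003,0,-1],[-0.11,-0.08,0.006,0,-1],[-0.16,-0.115,0.01,0,-1],[-0.21,-0.15,0.012,0,-1],[-0.26,-0.187,0.015,0,-1],[-0.31,-0.222,0.018,0,-1],[-0.36,-0.258,0.02,0,-1],[-0.4,-0.287,0.022,0,-1]]]'
python3 -m pendant '[[[0,0,0,0,-1],[0,0,0,0,-1]]]'
python3 - <<'E'
from h import *
s=robot.state();print(s["joint_pos"],s["eef_pos"],s["clock"])
ims=[]
for n in("top","scene"):
    c=imaging.capture(n); u,v=proj(c,(.4835,.202,.12)).astype(int)
    p=c["pixels"][max(v-60,0):v+60,u-60:u+60];ims.append(cv2.resize(p,(390,390),interpolation=cv2.INTER_CUBIC)); print(n,u,v)
cv2.imwrite("pics/h1.png",np.hstack(ims))
E
```

```text
clock: 1.3
eef_pos: [0.4842, 0.2005, 0.2009]
orientation: [[-0.954, 0.301, 0.001], [0.301, 0.954, 0.0], [-0.001, 0.0, -1.0]]
force: [0.8, 0.7, 0.7]
gripper_width: 0.989
finger_force: 0.0
clock: 1.55
eef_pos: [0.4826, 0.2025, 0.2006]
orientation: [[-0.954, 0.301, -0.001], [0.301, 0.954, 0.0], [0.001, 0.0, -1.0]]
force: [0.2, -1.0, 0.4]
gripper_width: 0.999
finger_force: 0.0
[ 2.14448806e+01  1.74156680e+01  1.07232113e+02  2.46594534e-02
  5.53753976e+01 -5.10513343e+01] [0.48264333 0.20248505 0.20060617] 1.55
top 169 216
scene 329 250
```

View pics/h1.png

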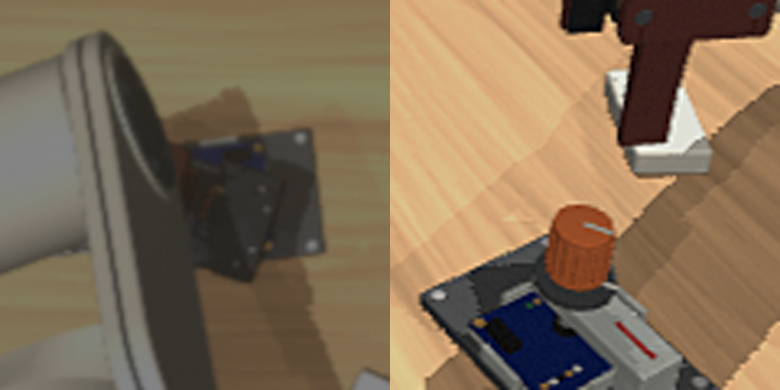

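The open gripper is above and behind the cap in this view (cap at (582,245) in the right crop) and nothing has moved. Descend to grip height.

```bash
python3 -m pendant '[[[0,0,0.04,0,-1],[0,0,0.08,0,-1],[0,0,0.11,0,-1],[0,0,0.128,0,-1],[0,0,0.128,0,-1],[0,0,0.128,0,-1]]]'
python3 - <<'E'
from h import *
c=imaging.capture("scene");crop(c,327,262,40,7,"pics/h2.png")
E
```

```text
clock: 2.4
eef_pos: [0.4835, 0.203, 0.0736]
orientation: [[-0.954, 0.299, 0.001], [0.299, 0.954, 0.001], [-0.001, 0.001, -1.0]]
force: [-1.0, -0.0, 0.2]
gripper_width: 1.002
finger_force: 0.0
```

View pics/h2.png

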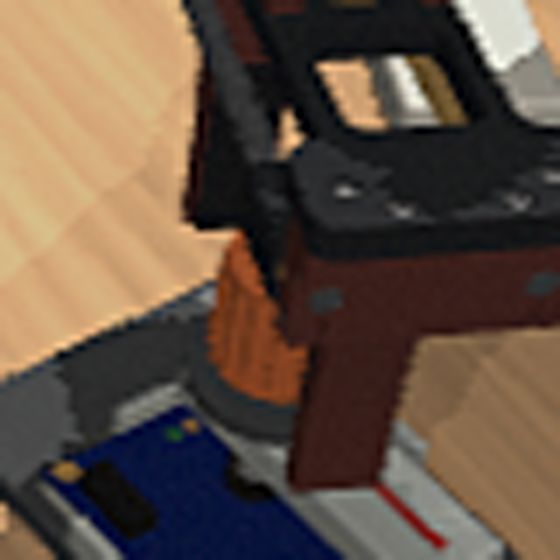

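The fingers straddle the cap: near finger at (345,400), far finger at (225,180), cap between at (260,330). Close.

```bash
python3 -m pendant '[[[0,0,0,0,1],[0,0,0,0,1],[0,0,0,0,1],[0,0,0,0,1],[0,0,0,0,1],[0,0,0,0,1],[0,0,0,0,1],[0,0,0,0,1]]]'
```

```text
clock: 3.45
eef_pos: [0.4827, 0.202, 0.0727]
orientation: [[-0.954, 0.3, -0.001], [0.3, 0.954, -0.001], [0.0, -0.001, -1.0]]
force: [-1.2, -4.0, 3.5]
gripper_width: 0.382
finger_force: 30.0
```

```bash
python3 -m pendant '[[[0,0,0,5,1],[0,0,0,10,1],[0,0,0,15,1],[0,0,0,20,1],[0,0,0,20,1]]]'; python3 -c "
from h import *
print(robot.state()['moment'])"
python3 -m pendant '[[[0,0,0,6,1],[0,0,0,12,1],[0,0,0,18,1],[0,0,0,24,1],[0,0,0,30,1],[0,0,0,36,1],[0,0,0,42,1],[0,0,0,42,1]]]'
python3 - <<'E'
from h import *
s=robot.state();print(s["joint_pos"][5],s["moment"])
c=imaging.capture("scene");crop(c,327,265,40,7,"pics/h3.png")
E
```

```text
clock: 4.08
eef_pos: [0.4826, 0.2017, 0.0726]
orientation: [[-0.793, 0.609, -0.001], [0.609, 0.793, -0.001], [0.0, -0.001, -1.0]]
force: [-0.6, -6.3, 4.9]
gripper_width: 0.382
finger_force: 30.0
[-1.0895693   0.10208661 -0.03809077]
clock: 5.08
eef_pos: [0.4822, 0.2014, 0.0726]
orientation: [[-0.182, 0.983, -0.002], [0.983, 0.182, -0.002], [-0.001, -0.002, -1.0]]
force: [-2.3, -7.6, 6.3]
gripper_width: 0.382
finger_force: 30.0
10.966460262961844 [-1.37582358  0.40447506 -0.05074661]
```

View pics/h3.png

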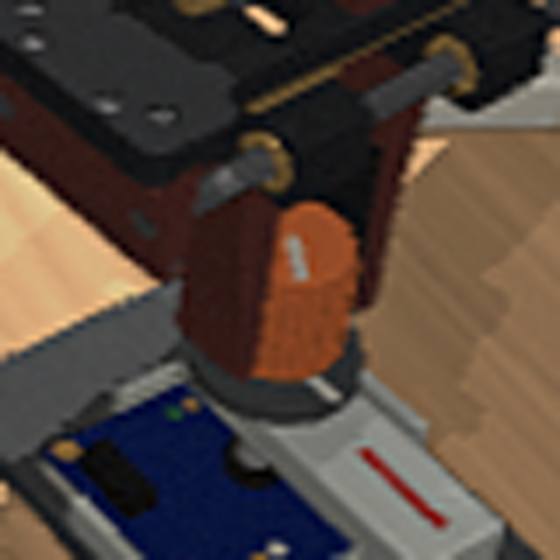

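The collar's white line at about (325,387) now lies near the red line (365,455)–(445,520). The cap's line (293,240)–(302,275) has moved on past it. Measure both.

```bash
python3 - <<'E'
from h import *
c=imaging.capture("scene")
f=lambda p,q:np.degrees(np.arctan2(*(q-p)[[1,0]])).round(1)
P=lambda x,y,z:ray(c,287+x/7-.43,225+y/7-.43,z)
ax=np.array([.4835,.2030])
print("cap line ends",f(P(293,240,.102),P(302,278,.102)),"axis to end",f(np.r_[ax,.102],P(302,278,.102)))
a,b=P(312,378,.064),P(338,400,.064)
print("collar",f(a,b),f(np.r_[ax,.064],(a+b)/2),np.linalg.norm(a[:2]-ax),np.linalg.norm(b[:2]-ax))
print("red",f(P(362,450,.056),P(445,524,.056)),f(np.r_[ax,.056],P(445,524,.056)))
E
```

```text
cap line ends 65.1 axis to end 67.1
collar 100.5 100.9 0.014543485635697186 0.023874550671696415
red 99.1 99.1
```

Collar is on the red line (100° vs 99°), and the cap is about 30° past it, so the stop was reached and the clutch has slipped. Release and retreat.

```bash
python3 -m pendant '[[[0,0,0,0,-1],[0,0,0,0,-1],[0,0,0,0,-1],[0,0,0,0,-1],[0,0,0,0,-1],[0,0,0,0,-1],[0,0,0,0,-1],[0,0,0,0,-1]]]'
python3 -m pendant '[[[0,0,-0.03,0,-1],[0,0,-0.08,0,-1],[0,0,-0.13,0,-1],[0,0,-0.18,0,-1],[0,0,-0.2,0,-1],[0,0,-0.2,0,-1]]]'
python3 - <<'E'
from h import *
c=imaging.capture("scene");crop(c,327,265,40,7,"pics/h4.png")
E
```

```text
clock: 6.18
eef_pos: [0.4829, 0.2024, 0.0727]
orientation: [[-0.183, 0.983, -0.0], [0.983, 0.183, -0.0], [-0.0, -0.0, -1.0]]
force: [0.5, -0.2, 0.4]
gripper_width: 1.0
finger_force: 0.0
clock: 6.92
eef_pos: [0.4838, 0.2027, 0.2743]
orientation: [[-0.183, 0.983, 0.003], [0.983, 0.183, 0.001], [0.001, 0.004, -1.0]]
force: [-0.8, 0.5, 0.0]
gripper_width: 0.995
finger_force: 0.0
```

View pics/h4.png

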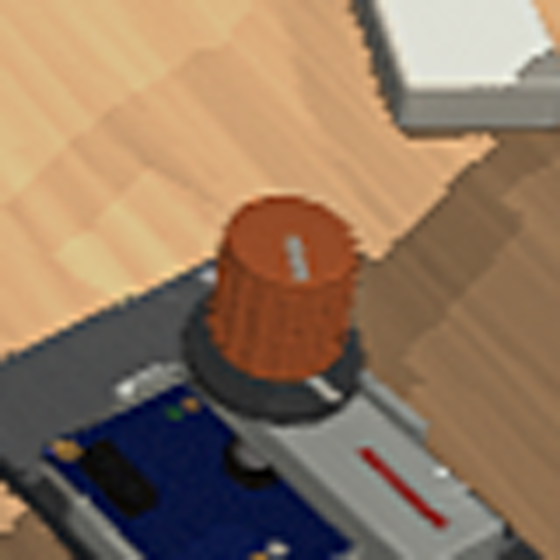

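The gripper is clear. The collar line (325,387) is still on the red line, and the cap line (297,257) is still well past it. Handing in.

```bash
python3 -c "
from plant import robot
print(robot.job_done())"
```

```text
the job is handed in; nothing more can be done
None
```

The blue board is clamped: the screw is at its stop, the clutch slipped about 30° (15° needed), the cap is released, the green-board clamp was never approached, and the job was handed in at about 7 s.

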